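# Raise the shaker's speed by four clicks and start it

## Robot

A 6-joint arm with a two-finger parallel gripper is mounted at the origin on the work surface. World frame = base frame: x ahead of the robot, y to its left, z up, the work surface at z = 0. Lengths are in mm, angles in rad, forces in N, time in s.
With the tool pointing down it reaches from about 250 to 775 mm from the base axis. Payload 4 kg.
Tool frame: the origin (TCP) lies between the finger pads; the fingertips stand 11 mm ahead of it and the grasp point (between the pads) lies 8 mm behind it; z points along the fingers, y is the direction in which the jaws open and shut (so a half turn about z gives the same grasp; the last joint's range is limited). The gripper opens to 94 mm and grips with 3 to 60 N. Pads are 16 mm wide; open, the fingers measure 119 mm over their backs; the gripper's body (75 mm by 177 mm) begins 78 mm behind the grasp point.
Start: joints at [1.012, 0.087, 1.371, -0, 1.684, -0.103], TCP at [242.112, 493.866, 187.306] pointing down, gripper open.
Joint ranges: [-3.1, 3.1], [-0.76, 2.03], [0.27, 2.55], [-1.08, 4.22], [0.17, 2.65], [-2.57, 2.57]. Speed limits (rad/s): [2.79, 2.79, 3.14, 3.14, 3.14, 3.14].

## Interface

Orientations are given as a unit quaternion [x, y, z, w].
In Python, from workcell import read_state, snapshot, job_done gives the robot as it stands. The module is installed in compiled form; this text tells all that it offers.
- The arm moves only by the tool step_arm, never from a script. Its argument "targets" is a list of rows, each a list of 6 numbers: the shift along the world's x, y, z normalised to -1 to 1, where 1 is 0.08 m, then the turn, a rotation vector about the world's x, y, z normalised to -1 to 1, where 1 is 180 degrees. In form: [[x, y, z, wx, wy, wz], ...]. A call has 1 to 5 rows; each row is the pose to reach, as a shift and turn from the pose commanded when the call began, turning the shorter way round; what a row does not reach only later rows make up. A row lasts 1/8 s, in which the tool goes at most 62.5 mm and 10.7 degrees, less where a joint would pass 70% of its speed; a pose out of reach is approached as far as the arm can. A call with a number of a shift or a turn outside -1 to 1 is refused whole. A call with a gripper value outside its range is refused whole. "claw" is the opening, from 0 (shut) to 1 (fully open), set as the call begins (left out, the last holds). The fingers move at their own pace and stop on an object; "newtons" is the grip in N (left out, the last holds). Time passes only in rows, so rows that repeat a pose let the fingers close. It gives the time, the measured TCP pose, the force and the opening at its end, in the units of the state.
- read_state(): the state, without advancing time (a new reading comes with each control period).
- snapshot(name): name is "side" or "top" or "wrist"; returns a dict with "image" (384x512x3 uint8, red, green, blue), "depth" (384x512 float32, mm along the optical axis (not along the pixel's ray), 0 where there is no reading), "K" (3x3 intrinsics, pixels), "k1" (the pictures are not rectified: a ray, as slopes to the right and down, at radius r is drawn at 1 + k1 r^2 times it, then the intrinsics apply), "rvec" (rotation vector, rad) and "tvec" (3), from world to camera coordinates, as OpenCV has them; the wrist camera has in their place "tool_from_camera" (4x4, takes a point from camera to tool coordinates, whose origin is the TCP and whose axes are the flange's). Camera axes: x right, y down, z forward; pixel columns grow to the right and rows downward; lengths in mm; the calibration is good to about 2 mm. A picture is of the moment at which its call begins: read the wrist's pose just before it.
- job_done(): hands the job in, once; it reports no verdict.
The state is a dict: "t": time; "joint_positions": joint angles; "joint_velocities": joint speeds; "joint_efforts": joint torques, N m; "ee_pos": TCP position; "tool_rot": TCP orientation; "force": force on the tool from outside, world axes, zero at the start; "wrist_torque": the same for the moment, N m; "grip_width": opening from 0.0 (shut) to 1.0 (fully open).
Only numpy, scipy, OpenCV 4.12 (cv2) and the standard library are available. Lean on these libraries where they do the work, as an engineer would, in place of code of your own. Each camera call takes 0.05 s, during which the arm holds its last target.

## Task

Raise the tube shaker's speed by exactly four clicks: with a fingertip, push the lug of its click-stop dial round clockwise (seen from above) four clicks up from its lowest setting, where it stands now, never pinching the lug. When the dial rests at the fourth click, press the larger of the two round buttons (start) fully down and let it spring back. Do not press the small button, and leave everything else standing where it is.

Things in the scene. Friction and masses are not known exactly. Their poses are not given: they have to be found in the camera images.
- dial (a joint): angle of the click-stop dial, rad, growing clockwise seen from above. Eight click positions 0.5236 rad (30 degrees) apart, 0 to 3.665, with end stops just beyond. It always starts at 0, the lowest; four clicks from there is 2.094. A sprung ball holds it: about 5 N on the lug starts it moving; well past half-way to the next click it jumps there by itself and stays.
- dial_axis (a point): point on the dial's vertical axis, on top of its aluminium disc (80 mm across; top 65 mm above the bench, 5 mm above the deck). A thin grey bezel, 112 mm across, top 62 mm above the bench, surrounds it, set at a different angle each time; its eight marks show the clicks. z up; from this point's x axis the lug points 195 degrees counter-clockwise at the first click, 75 at the fifth
- lug_mid (a point): middle of the lug, the one upright black fin on the disc, turning with it: 24 mm long along the radius (15 to 39 mm from the axis), 12 mm thick, 24 mm high above the disc. This point is 30 mm from the axis, 12 mm above the disc's top; its x axis points outwards along the radius; clockwise is towards its -y, so the lug is pushed on its +y face
- start_top (a point): centre of the top of the start button, the larger round grey button (32 mm across), on the deck at the shaker's right end, on its far side; goes down 6 mm, spring about 5 N at the bottom
- start (a joint): travel of the start button in m, 0 when up, 0.006 fully down
- stop (a joint): travel of the stop button in m, the smaller round grey button (16 mm across) nearer the robot at the shaker's right end, 0 when up; not to be pressed
- shaker: white bench shaker, fixed, 180 x 400 mm, deck 60 mm high; a tube block stands on its left part up to 110 mm above the bench. Origin under its centre, x to its far side, y to its left. The dial's axis is at y = -20 mm, the start button at x = 35, y = -150 mm, the stop button at x = -45, y = -155 mm
- vial: small capped glass vial, 22 mm across, 40 mm tall, standing loose on the deck between dial and buttons; origin at the centre of its foot; leave alone
- jar: loose reagent jar, 68 mm across, 110 mm tall, on the bench behind the shaker; origin under its foot; leave alone
- beaker: loose glass cup, 70 mm across, 85 mm tall, on the bench behind the shaker; origin under its foot; leave alone
- wash: loose bottle, 64 mm across, 150 mm tall, on the bench left of the shaker; origin under its foot; leave alone
- spatula: loose steel spatula, 150 mm long, lying in front of the shaker; leave alone
- dish: loose shallow glass dish, 70 mm across, 16 mm tall, in front of the shaker; leave alone
- capbox: loose clear box with dividers, 120 x 90 x 45 mm, on the bench right of the shaker; leave alone

How it is judged:
By the outcome, as a careful person would: the job done as asked, in the order asked, and still so for the second after the job is handed in, with the robot touching nothing.
It also fails if it takes over 59 s, if anything falls off the work surface, if the arm or the gripper's body presses on something with over 40 N, if the wrist force passes 120 N, or if a joint passes its speed limit or range.

## Working session

There is one attempt and no reset: what is moved stays moved. The work goes in short steps, Python scripts to look and compute and a tool call to move; the robot and the scene stay as the last step left them, time stands still between calls to the robot, and variables do not carry over. Pictures are saved under pics/ and viewed, and the job is handed in when it is done.

Besides the shell and the picture viewer there is one more tool, called after "Request:" by a JSON object that holds its "api" and its "payload". step_arm: Moves the arm, as the interface text tells. Scaled input: -1 to 1 covers 0.08 m each way for a shift and 180 degrees each way for a turn. Its arguments: {"type":"object","properties":{"targets":{"type":"array","items":{"type":"array","items":{"type":"number"}}},"claw":{"type":"number"},"newtons":{"type":"number"}},"required":["targets"]}

```bash
mkdir -p pics; python3 - <<'E'
from workcell import *
import cv2,pickle
print(read_state())
for n in ("top","side"):
    s=snapshot(n); cv2.imwrite(f"pics/{n}0.png",s["image"][:,:,::-1]); pickle.dump(s,open(f"{n}0.pkl","wb"))
    print(n,s["K"],s["k1"],s["rvec"],s["tvec"])
E
```

```text
{'t': 0.0, 'joint_positions': array([ 1.01187906e+00,  8.79467948e-02,  1.37224486e+00, -3.75029203e-05,
        1.68360568e+00, -1.03146299e-01]), 'joint_velocities': array([-0.00127816, -0.00067751, -0.00030285,  0.00068221,  0.00013687,
        0.00099366]), 'joint_efforts': array([ 6.43206513e-04, -3.40190363e+01, -3.02426183e+01,  7.18711456e-02,
        3.31025384e-02, -1.83576230e-04]), 'ee_pos': array([241.80842381, 493.33236081, 186.1134849 ]), 'tool_rot': array([ 2.25920083e-01,  9.74145215e-01, -1.04854736e-03, -3.40658391e-04]), 'force': array([-0.68144827, -0.28379404,  0.6140265 ]), 'wrist_torque': array([-0.02466362,  0.02237329, -0.00116565]), 'grip_width': 0.9988904118386375}
top [[386.56310497   0.         259.63051678]
 [  0.         386.56310497 187.79579808]
 [  0.           0.           1.        ]] -0.010464582616621655 [ 2.15012138 -2.10509806  0.18847915] [  74.02910905  597.96870917 1123.82016628]
side [[368.37940332   0.         256.05458451]
 [  0.         368.37940332 191.84427157]
 [  0.           0.           1.        ]] -0.038991582525441805 [ 2.12636059 -0.08355591  0.07322724] [-574.42980755  120.93569045  744.75816782]
```

View pics/top0.png

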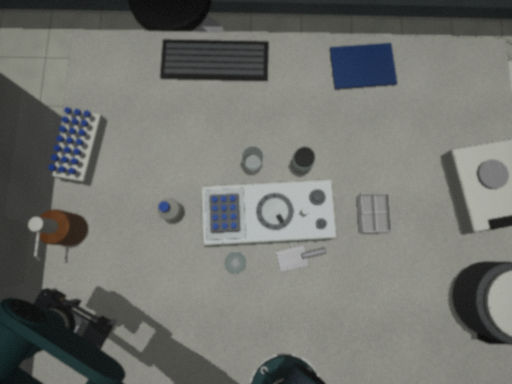

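View pics/side0.png

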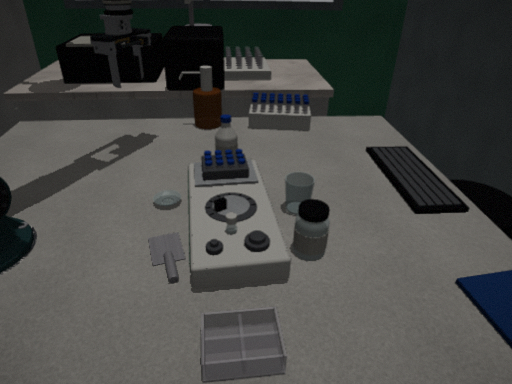

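The top view shows the shaker at about (268,212), its dial at (275,210), start at (318,197), stop at (321,224) and the vial near (303,211). The side view shows the same layout. I'll zoom in and measure.

```bash
cat > h.py <<'E'
import numpy as np,cv2
from scipy.spatial.transform import Rotation as R
def cam(s):
    Rm=cv2.Rodrigues(np.array(s["rvec"],float))[0]; t=np.array(s["tvec"],float).ravel()
    return Rm,t
def und(s,px):
    K=s["K"]; d=np.array([s["k1"],0,0,0],float)
    return cv2.undistortPoints(np.array(px,float).reshape(-1,1,2),K,d).reshape(-1,2)
def onplane(s,px,z):
    Rm,t=cam(s); u=und(s,px); r=np.c_[u,np.ones(len(u))]@Rm; c=-Rm.T@t
    return c+r*((z-c[2])/r[:,2])[:,None]
def proj(s,P):
    Rm,t=cam(s); return cv2.projectPoints(np.array(P,float).reshape(-1,3),np.array(s["rvec"],float),t,s["K"],np.array([s["k1"],0,0,0],float))[0].reshape(-1,2)
E
python3 - <<'E'
import pickle,cv2,numpy as np
from h import *
s=pickle.load(open("top0.pkl","rb"));im=s["image"][:,:,::-1]
cv2.imwrite("pics/topz.png",cv2.resize(im[165:265,190:350],None,fx=5,fy=5,interpolation=cv2.INTER_CUBIC))
s2=pickle.load(open("side0.pkl","rb"));im2=s2["image"][:,:,::-1]
cv2.imwrite("pics/sidez.png",cv2.resize(im2[140:290,150:310],None,fx=4,fy=4,interpolation=cv2.INTER_CUBIC)[:600])
hsv=cv2.cvtColor(im,cv2.COLOR_BGR2HSV)
m=((im.min(2)>190)).astype(np.uint8); m[:,:195]=0;m[:,345:]=0;m[:170]=0;m[270:]=0
cs,_=cv2.findContours(m,0,2); cs=sorted(cs,key=cv2.contourArea)[-2:]
for c in cs: print(cv2.contourArea(c),cv2.minAreaRect(c))
E
```

```text
(no output)
```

View pics/topz.png

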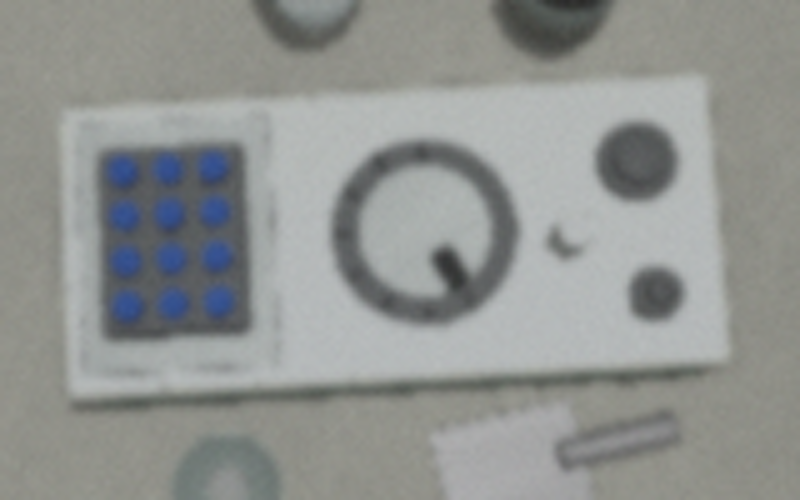

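View pics/sidez.png

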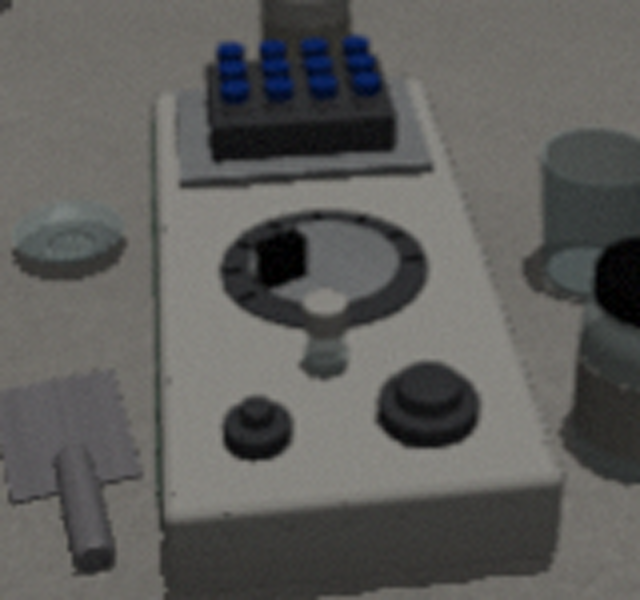

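Zoomed: bezel centred near (275,211) px, lug pointing down-right (dark, about (280,218)), start collar (317,197), stop (321,224), vial near (303,211). Now contours to positions.

```bash
python3 - <<'E'
import pickle,cv2,numpy as np
from h import *
s=pickle.load(open("top0.pkl","rb"));im=s["image"][:,:,::-1]
x0,y0,f=190,165,8
z=cv2.resize(im[165:265,190:350],None,fx=f,fy=f,interpolation=cv2.INTER_CUBIC)
g=cv2.cvtColor(z,cv2.COLOR_BGR2GRAY)
def full(p): return (np.array(p,float)+.5)/f-.5+[x0,y0]
m=(g>150).astype(np.uint8)
cs,_=cv2.findContours(m,cv2.RETR_CCOMP,cv2.CHAIN_APPROX_NONE)
for c in cs:
    a=cv2.contourArea(c)
    if a<1500: continue
    P=onplane(s,full(c.reshape(-1,2)),62)[:,:2].astype(np.float32)
    r=cv2.minAreaRect(P); e=cv2.fitEllipse(P)
    print(int(a),np.round(full(c.reshape(-1,2)).mean(0),1),"rect",np.round(r[0],1),np.round(r[1],1),round(r[2],1),"ell",np.round(e[0],1),np.round(e[1],1))
    if a>100000: print(np.round(cv2.boxPoints(r)))
m=(g<75).astype(np.uint8)
cs,_=cv2.findContours(m,0,cv2.CHAIN_APPROX_NONE)
for c in cs:
    if cv2.contourArea(c)<500: continue
    q=full(c.reshape(-1,2)); P=onplane(s,q,89)[:,:2].astype(np.float32); r=cv2.minAreaRect(P)
    print("dark",cv2.contourArea(c),q.mean(0),r)
D=s["depth"]
for n in [(317,197),(321,224),(275,205),(281,219),(303,211),(300,200)]:
    d=D[n[1]-1:n[1]+2,n[0]-1:n[0]+2]; 
    Rm,t=cam(s); u=und(s,[n])[0]; 
    print(n, np.round((Rm.T@(np.array([u[0],u[1],1])*np.median(d)-t)),1))
E
```

```text
28925 [292.5 256.2] rect [390.8 -10.4] [59.5 90. ] 11.7 ell [394.  -13.2] [58.5 99.3]
28411 [274.8 211.1] rect [527.4  41.2] [73.2 76.7] 35.6 ell [528.1  41.7] [70.6 77.8]
491967 [267.9 211.2] rect [528.2  60.7] [182.4 399.3] 4.3 ell [525.3  60.1] [198.1 496.1]
[[ 422.  253.]
 [ 452. -145.]
 [ 634. -132.]
 [ 604.  267.]]
6949 [320.6 223.4] rect [490.9 -97.8] [34.2 35.4] 1.2 ell [491.1 -97.2] [34.  36.1]
1667 [302.  213.5] rect [518.8 -41.2] [22.9 13.8] 49.9 ell [519.2 -41.3] [14.5 24. ]
71831 [274.4 211. ] rect [525.4  41. ] [112.7 113.9] 51.4 ell [525.6  40.9] [113.2 113.6]
79918 [224.2 213. ] rect [516.7 190.4] [122.1  95.8] 4.6 ell [516.8 190.8] [107.9 141. ]
14432 [316.9 196.9] rect [570.9 -86.2] [50.3 51.8] 1.2 ell [570.7 -86.3] [50.4 52.3]
dark 1375.0 [279.83455882 218.70955882] ((499.8187561035156, 25.786117553710938), (22.765338897705078, 9.339376449584961), 32.425209045410156)
dark 553.0 [215.17471591 200.55113636] ((548.6276245117188, 216.08245849609375), (8.599843978881836, 12.748376846313477), 31.51449966430664)
dark 1435.0 [303.62378641 165.43871359] ((659.4361572265625, -43.29547882080078), (7.272904872894287, 37.69541549682617), 1.2263598442077637)
dark 2946.0 [297.94233871 170.23185484] ((645.1315307617188, -25.202199935913086), (49.92169189453125, 18.850637435913086), 69.288330078125)
(317, 197) [567.1 -83.7  81.7]
(321, 224) [487.7 -95.4  79.2]
(275, 205) [543.1  39.5  63.4]
(281, 219) [499.   22.4  88.1]
(303, 211) [522.3 -40.3 100.4]
(300, 200) [560.5 -35.8  59.1]
```

Request:
{"api": "step_arm", "payload": {"targets": [[0.19, -0.33, 0, 0, 0, -0.02], [0.38, -0.66, 0, 0, 0, -0.04], [0.565, -1, 0, 0, 0, -0.061]], "claw": 0, "newtons": 10}}

```text
t: 0.48
ee_pos: [287.4, 412.8, 186.6]
tool_rot: [0.319, 0.948, -0.001, -0.0]
force: [0.3, 0.0, 0.3]
grip_width: 0.714
```

Request:
{"api": "step_arm", "payload": {"targets": [[0.19, -0.33, 0, 0, 0, -0.02], [0.38, -0.66, 0, 0, 0, -0.04], [0.565, -1, 0, 0, 0, -0.061]]}}

```text
t: 0.85
ee_pos: [332.6, 332.8, 186.7]
tool_rot: [0.408, 0.913, -0.0, -0.0]
force: [0.6, -0.0, 0.1]
grip_width: 0.398
```

Request:
{"api": "step_arm", "payload": {"targets": [[0.19, -0.33, 0, 0, 0, -0.02], [0.38, -0.66, 0, 0, 0, -0.04], [0.565, -1, 0, 0, 0, -0.061]]}}

```text
t: 1.23
ee_pos: [377.9, 252.8, 186.8]
tool_rot: [0.494, 0.87, -0.0, -0.0]
force: [0.1, -0.1, -0.2]
grip_width: 0.077
```

Request:
{"api": "step_arm", "payload": {"targets": [[0.19, -0.33, 0, 0, 0, 0], [0.38, -0.66, 0, 0, 0, 0], [0.565, -1, 0, 0, 0, 0]]}}

```text
t: 1.6
ee_pos: [423.0, 172.9, 186.8]
tool_rot: [0.493, 0.87, -0.0, -0.0]
force: [0.8, -0.0, 0.1]
grip_width: 0.005
```

Request:
{"api": "step_arm", "payload": {"targets": [[0.19, -0.33, 0, 0, 0, 0], [0.38, -0.66, 0, 0, 0, 0], [0.565, -1, 0, 0, 0, 0]]}}

```text
t: 1.98
ee_pos: [468.2, 92.9, 186.7]
tool_rot: [0.493, 0.87, -0.0, -0.0]
force: [0.0, 0.9, -0.8]
grip_width: 0.005
```

Request:
{"api": "step_arm", "payload": {"targets": [[0.19, -0.33, 0, 0, 0, 0], [0.38, -0.66, 0, 0, 0, 0], [0.565, -1, 0, 0, 0, 0], [0.565, -1, 0, 0, 0, 0]]}}

```text
t: 2.48
ee_pos: [513.4, 12.4, 186.3]
tool_rot: [0.494, 0.869, -0.0, -0.001]
force: [0.1, 0.1, 0.8]
grip_width: 0.008
```

```bash
cat > wr.py <<'E'
import sys,cv2,pickle,numpy as np
from workcell import *
from h import *
n=sys.argv[1]
st=read_state(); s=snapshot("wrist")
T=np.eye(4);T[:3,:3]=R.from_quat(st["tool_rot"]).as_matrix();T[:3,3]=st["ee_pos"]
W=T@s["tool_from_camera"]; Wi=np.linalg.inv(W)
s["rvec"]=cv2.Rodrigues(Wi[:3,:3])[0];s["tvec"]=Wi[:3,3]
pickle.dump(s,open(n+".pkl","wb")); cv2.imwrite(f"pics/{n}.png",s["image"][:,:,::-1])
print(st["t"],st["ee_pos"],st["joint_positions"],"cam at",W[:3,3])
for nm,P in dict(axis=(526.2,40.7,65),lugtop=(500.5,25.3,89),start=(570.7,-86.3,75),vial=(520,-41,60)).items(): print(nm,proj(s,P))
E
python3 wr.py w1
```

```text
2.475 [513.44665789  12.41285462 186.31780783] [-8.61574822e-02  7.57472639e-03  1.45560591e+00 -1.38084472e-04
  1.68017884e+00 -6.23292127e-01] cam at [479.12499791  70.319246   383.82574784]
axis [[275.91899135 172.91242192]]
lugtop [[250.92716625 176.24363389]]
start [[253.86051841 275.06923217]]
vial [[238.11310316 223.75867619]]
```

View pics/w1.png

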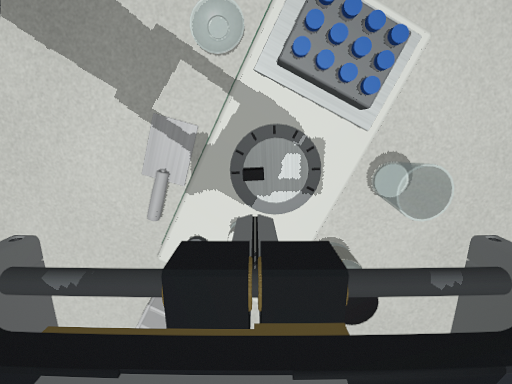

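The wrist view shows the dial at about (276,168), with the black lug at (253,174), its eight marks, and the closed fingertips at about (255,215). I'll measure the bezel and lug here too.

```bash
cat > lug.py <<'E'
import sys,pickle
from h import *
s=pickle.load(open(sys.argv[1]+".pkl","rb"));im=s["image"]
ax=np.array([float(a) for a in sys.argv[2:4]]) if len(sys.argv)>3 else np.array([526.2,40.7])
c=proj(s,(ax[0],ax[1],65))[0]; x0,y0=(c-60).astype(int); x0=max(x0,0);y0=max(y0,0)
f=6; z=cv2.resize(im[y0:y0+120,x0:x0+120],None,fx=f,fy=f,interpolation=cv2.INTER_CUBIC)
cv2.imwrite("pics/z_"+sys.argv[1]+".png",cv2.resize(z[:,:,::-1],(600,600)))
g=z.max(2); full=lambda p:(np.array(p,float)+.5)/f-.5+[x0,y0]
m=(g<35).astype(np.uint8)
for c in cv2.findContours(m,0,cv2.CHAIN_APPROX_NONE)[0]:
    if cv2.contourArea(c)<300: continue
    q=full(c.reshape(-1,2)); P=onplane(s,q,89)[:,:2].astype(np.float32); r=cv2.minAreaRect(P)
    d=np.array(r[0])-ax
    print("dark",np.round(q.mean(0),1),np.round(r[0],1),np.round(r[1],1),round(r[2],1),"polar",np.hypot(*d).round(1),(np.degrees(np.arctan2(d[1],d[0]))%360).round(1))
E
python3 lug.py w1
```

```text
dark [256.4 224.3] [535.1 -20.5] [ 1.6 18.1] 32.2 polar 61.8 278.3
dark [252.8 224.3] [531.3 -22.6] [ 1.4 18.2] 30.1 polar 63.5 274.6
dark [310.  188.5] [565.5  47.6] [8.4 1.8] 5.2 polar 39.9 9.9
dark [252.8 173.8] [500.9  28.9] [23.2 13.8] 34.0 polar 28.0 205.1
```

```bash
python3 - <<'E'
import pickle
from h import *
s=pickle.load(open("w1.pkl","rb"));im=s["image"]
p=np.array([(275,123),(321,169),(231,169),(238,145),(312,145),(255,129),(297,129),(312,194)],float)
P=onplane(s,p,62)[:,:2]; print(P)
A=np.c_[2*P,np.ones(len(P))]; x=np.linalg.lstsq(A,(P**2).sum(1),rcond=None)[0]
print(x[:2],np.sqrt(x[2]+x[0]**2+x[1]**2))
E
```

```text
[[494.46593629  90.24087763]
 [571.44185353  72.82458256]
 [476.98988072  16.41721856]
 [469.87835029  45.83221487]
 [545.96425622  91.29645294]
 [477.79738513  72.27511535]
 [520.40918395  97.75074496]
 [579.38577454  40.97414944]]
[524.39307766  43.10987312] 54.762704716728415
```

View pics/z_w1.png

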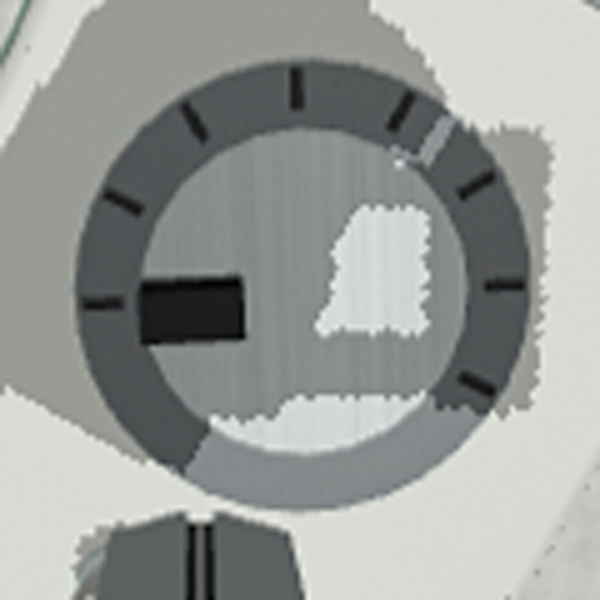

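Request:
{"api": "step_arm", "payload": {"targets": [[-0.01, -0.05, -0.3, 0, 0, 0], [-0.02, -0.1, -0.6, 0, 0, 0], [-0.02, -0.1, -0.8, 0, 0, 0], [-0.02, -0.1, -0.8, 0, 0, 0]]}}

```text
t: 3.02
ee_pos: [510.5, 6.7, 121.9]
tool_rot: [0.492, 0.87, -0.0, -0.001]
force: [-0.7, -0.5, 0.2]
grip_width: 0.003
```

Request:
{"api": "step_arm", "payload": {"targets": [[0, 0, -0.15, 0, 0, 0], [0, 0, -0.3, 0, 0, 0], [0, 0, -0.4, 0, 0, 0], [0, 0, -0.49, 0, 0, 0], [0, 0, -0.49, 0, 0, 0]]}}

```text
t: 3.65
ee_pos: [511.2, 5.9, 83.3]
tool_rot: [0.493, 0.87, -0.0, -0.001]
force: [-0.5, 0.0, 0.4]
grip_width: 0.005
```

```bash
python3 wr.py w2; python3 lug.py w2 525 42; python3 - <<'E'
from workcell import *
import cv2
s=snapshot("side"); cv2.imwrite("pics/s2.png",cv2.resize(s["image"][140:290,150:310,::-1],None,fx=4,fy=4,interpolation=cv2.INTER_CUBIC))
E
```

```text
3.65 [511.23003974   5.87302586  83.32557257] [-9.94747818e-02  4.68287838e-02  1.62161617e+00  3.99343105e-05
  1.47450433e+00 -6.39494672e-01] cam at [476.65835998  63.64889743 280.82841514]
axis [[291.84805681 186.75628146]]
lugtop [[255.92931966 193.33148785]]
start [[258.71630522 329.71589278]]
vial [[236.61373548 257.57638889]]
dark [294.6 242.4] [546.6   7.3] [53.  2.] 30.9 polar 40.9 301.9
dark [239.5 242.3] [509.7 -14.8] [13.9  2. ] 31.0 polar 58.8 254.9
dark [256.2 230. ] [515.6   0.6] [ 1.6 22.2] 31.5 polar 42.5 257.3
dark [253.  230.1] [513.5  -0.7] [ 1.5 22.2] 29.7 polar 44.2 255.0
dark [340.2 208.7] [561.3  47.9] [8.4 2.1] 2.9 polar 36.8 9.2
dark [234.2 185.6] [483.7  22.1] [5.5 2. ] 31.0 polar 45.8 205.8
dark [347.  180.6] [553.1  68.1] [5.3 1.9] 31.1 polar 38.3 42.9
dark [258.8 189. ] [500.6  29.4] [23.4 15.3] 33.8 polar 27.5 207.4
dark [238.4 156.1] [475.5  42.4] [8.2 1.8] 4.3 polar 49.5 179.5
dark [318.9 132.1] [515.8  86.3] [1.9 4.3] 6.2 polar 45.2 101.7
dark [259.6 133. ] [480.   64.3] [1.8 7.7] 62.0 polar 50.2 153.7
```

View pics/z_w2.png

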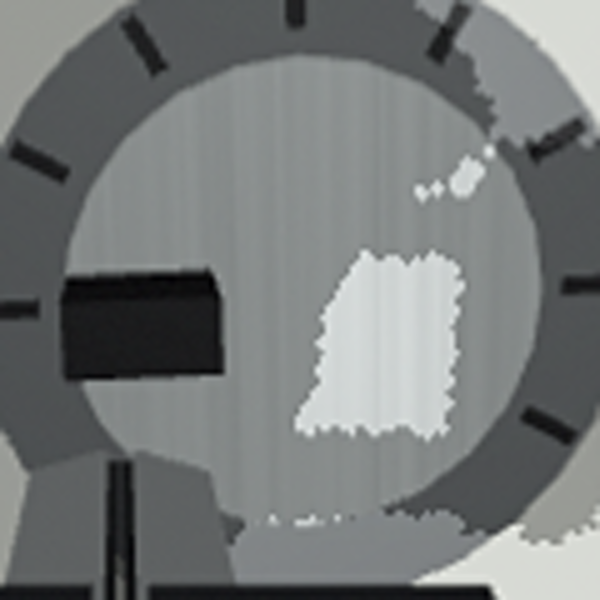

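View pics/s2.png

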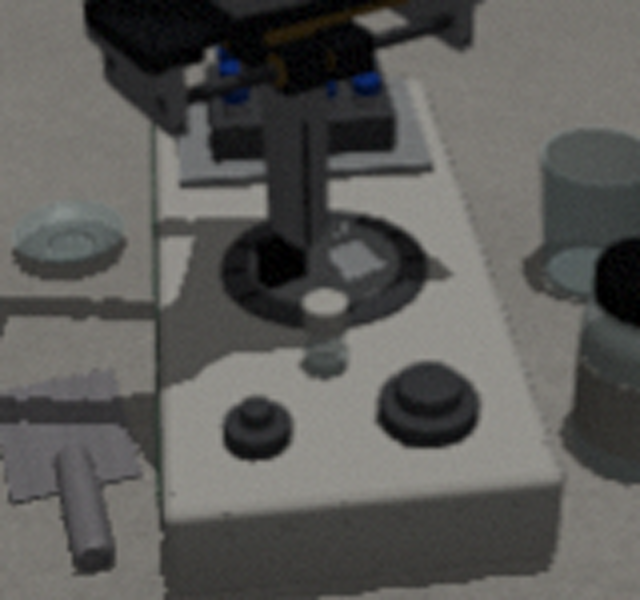

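```bash
python3 - <<'E'
import numpy as np
A=np.array([525,42.]);
def p(phi,d):
    t=np.radians(211-phi); return A+30*np.array([np.cos(t),np.sin(t)])+d*np.array([-np.sin(t),np.cos(t)])
base=p(0,24);pb=0
for call in [[(0,20),(0,16),(0,14)],[(7,14),(14,14),(21,14),(26,14)],[(33,14),(40,14),(47,14),(52,14),(56,14)],[(63,14),(70,14),(77,14),(82,14),(86,14)],[(93,14),(100,14),(106,14),(111,14),(115,14)]]:
    for ph,d in call: print(ph,np.round((p(ph,d)-base)/80,3),round(-(ph-pb)/180,3))
    base=p(*call[-1]);pb=ph;print()
E
```

```text
0 [-0.026  0.043] 0.0
0 [-0.052  0.086] 0.0
0 [-0.064  0.107] 0.0

7 [-0.04   0.031] -0.039
14 [-0.076  0.066] -0.078
21 [-0.108  0.106] -0.117
26 [-0.127  0.136] -0.144

33 [-0.023  0.045] -0.039
40 [-0.039  0.093] -0.078
47 [-0.05   0.142] -0.117
52 [-0.054  0.178] -0.144
56 [-0.056  0.207] -0.167

63 [0.003 0.05 ] -0.039
70 [0.012 0.1  ] -0.078
77 [0.027 0.148] -0.117
82 [0.042 0.181] -0.144
86 [0.055 0.207] -0.167

93 [0.028 0.042] -0.039
100 [0.061 0.081] -0.078
106 [0.092 0.11 ] -0.111
111 [0.121 0.132] -0.139
115 [0.145 0.148] -0.161
```

Request:
{"api": "step_arm", "payload": {"targets": [[-0.026, 0.043, 0, 0, 0, 0], [-0.052, 0.086, 0, 0, 0, 0], [-0.064, 0.107, 0, 0, 0, 0], [-0.064, 0.107, 0, 0, 0, 0]]}}

```text
t: 4.25
ee_pos: [506.6, 14.6, 84.2]
tool_rot: [0.493, 0.87, 0.0, 0.0]
force: [0.0, 0.0, -0.0]
grip_width: 0.004
```

Request:
{"api": "step_arm", "payload": {"targets": [[-0.04, 0.031, 0, 0, 0, -0.039], [-0.076, 0.066, 0, 0, 0, -0.078], [-0.108, 0.106, 0, 0, 0, -0.117], [-0.127, 0.136, 0, 0, 0, -0.144], [-0.127, 0.136, 0, 0, 0, -0.144]]}}

```text
t: 4.88
ee_pos: [496.4, 25.4, 84.1]
tool_rot: [0.675, 0.738, 0.0, 0.0]
force: [0.8, 0.4, -0.5]
grip_width: 0.007
```

```bash
python3 wr.py w3; python3 lug.py w3 525 42
```

```text
4.875 [496.41084145  25.36892401  84.13715515] [-6.30229279e-02  1.34828590e-02  1.65422284e+00 -4.59878837e-05
  1.47371743e+00 -1.51966707e-01] cam at [489.90658919  92.41714912 281.57936945]
axis [[292.047272   197.40219882]]
lugtop [[260.59509196 221.58665699]]
start [[323.94820161 335.90370667]]
vial [[273.96024149 279.90155851]]
dark [239.  247.9] [485.6   2.1] [15.  11.4] 5.2 polar 56.1 225.3
dark [296.7 248.2] [532.5   6.4] [60.  11.5] 5.0 polar 36.4 281.9
dark [258.9 225.7] [503.6  21.1] [25.  44.2] 12.8 polar 29.9 224.3
dark [344.2 195.7] [561.2  51.2] [4.5 1.8] 5.1 polar 37.3 14.3
dark [233.4 192.9] [478.2  46. ] [5.9 2. ] 5.1 polar 47.0 175.2
dark [342.2 167.1] [555.9  72.5] [8.2 2. ] 32.6 polar 43.4 44.6
dark [240.2 164.2] [481.5  67.8] [2.  8.1] 62.3 polar 50.6 149.3
dark [262.5 142.9] [496.2  84.5] [2.  7.9] 36.2 polar 51.3 124.1
```

View pics/z_w3.png

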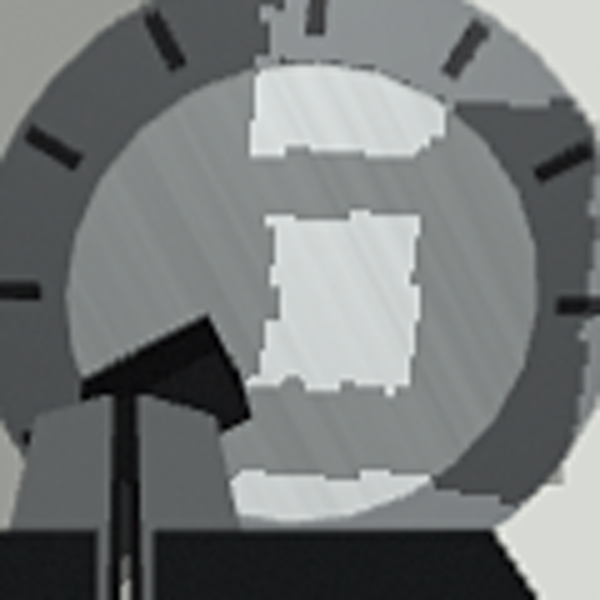

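```bash
python3 - <<'E'
from workcell import *
import cv2,pickle
from h import *
for n in("side","top"):
    s=snapshot(n); pickle.dump(s,open(n+"3.pkl","wb"))
    c=(220,205) if n=="side" else (275,211)
    cv2.imwrite(f"pics/{n}3.png",cv2.resize(s["image"][c[1]-45:c[1]+45,c[0]-45:c[0]+45,::-1],(600,600),interpolation=cv2.INTER_CUBIC))
st=read_state();print(st["force"],st["ee_pos"])
s=pickle.load(open("w3.pkl","rb"))
p=st["ee_pos"]
for z in(73,84): print(z,proj(s,(p[0],p[1],z)))
Rm,t=cam(s)
# depth column along fingers and lug
for px in [(250,218),(260,218),(245,215),(254,222),(265,222),(275,222),(250,228),(265,228),(270,215),(240,228)]:
    d=s["depth"][px[1],px[0]]; u=und(s,[px])[0]; print(px,d,np.round(Rm.T@(np.array([u[0],u[1],1])*d-t),1),s["image"][px[1],px[0]])
E
```

```text
[ 0.97502371  0.26065363 -0.06882412] [496.51297297  25.18850272  84.12567544]
73 [[255.34603661 214.82998965]]
84 [[255.38170864 219.16329038]]
(250, 218) 177.9681 [491.9  35.3 112.2] [ 96  99 100]
(260, 218) 178.24722 [498.6  35.8 112. ] [ 96  99 100]
(245, 215) 230.09773 [487.9  20.7  62. ] [84 87 89]
(254, 222) 174.15756 [494.7  34.2 116.5] [19 21 22]
(265, 222) 169.41779 [501.6  36.4 121. ] [ 96  99 100]
(275, 222) 227.81532 [514.2  17.9  65.6] [133 138 137]
(250, 228) 160.13524 [492.2  35.2 130.6] [ 96 100 100]
(265, 228) 159.4016 [501.2  36.2 131.3] [ 96  99 100]
(270, 215) 200.1435 [507.   31.7  90.6] [22 24 24]
(240, 228) 158.53387 [486.2  35.2 132.1] [ 96  99 100]
```

View pics/side3.png

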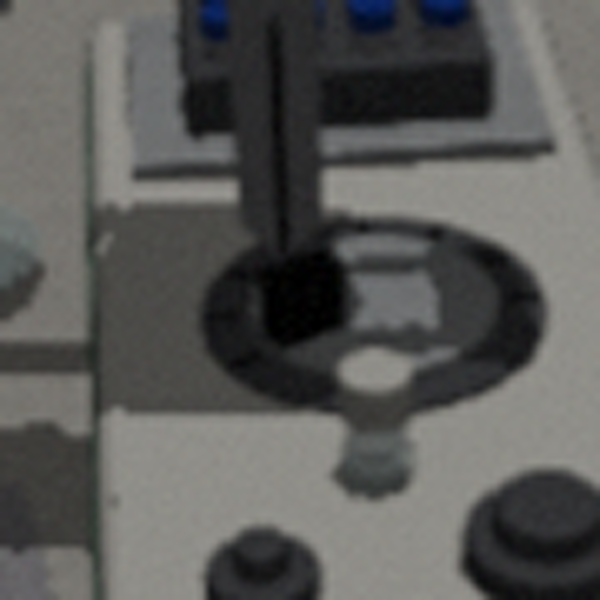

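View pics/w3.png

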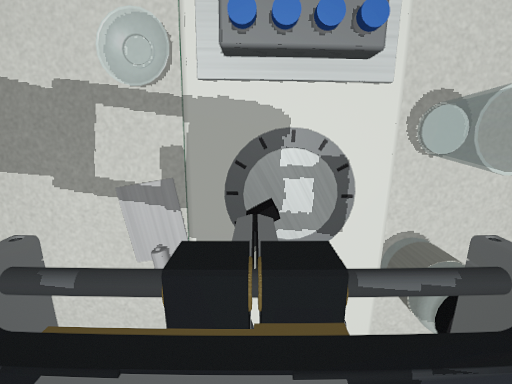

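```bash
python3 - <<'E'
import pickle
from h import *
for n,tz in(("w1",186.3),("w2",83.3),("w3",84.1)):
    s=pickle.load(open(n+".pkl","rb")); D=s["depth"]; v,u=np.mgrid[195:245,225:290]; px=np.c_[u.ravel(),v.ravel()]
    q=und(s,px); d=D[v,u].ravel(); Rm,t=cam(s); P=((np.c_[q,np.ones(len(q))]*d[:,None])-t)@Rm
    print(n,s["tool_from_camera"].round(3).tolist() if n=="w1" else "")
    for row in range(198,245,3):
        i=(px[:,1]==row)&(px[:,0]>=244)&(px[:,0]<=266)&((px[:,0]-244)%11==0); print(row,P[i].round().astype(int).tolist())
E
```

```text
w1 [[0.0, -0.973, -0.231, 67.495], [1.0, 0.001, -0.0, -0.159], [0.0, -0.231, 0.973, -197.446], [0.0, 0.0, 0.0, 1.0]]
198 [[509, -7, 62], [521, 0, 61], [532, 8, 65]]
201 [[511, -10, 62], [523, -3, 62], [535, 4, 62]]
204 [[513, -14, 60], [525, -7, 62], [537, 0, 61]]
207 [[515, -18, 59], [527, -10, 61], [539, -3, 63]]
210 [[517, -21, 60], [529, -14, 60], [541, -6, 63]]
213 [[519, -25, 60], [531, -18, 59], [543, -10, 61]]
216 [[502, 17, 210], [509, 20, 205], [515, 26, 211]]
219 [[502, 18, 217], [509, 20, 212], [514, 25, 217]]
222 [[502, 18, 222], [509, 20, 219], [514, 25, 223]]
225 [[502, 18, 227], [509, 20, 224], [514, 25, 228]]
228 [[502, 18, 234], [509, 20, 229], [514, 25, 233]]
231 [[503, 18, 238], [509, 20, 235], [514, 25, 238]]
234 [[503, 18, 242], [509, 20, 239], [514, 25, 243]]
237 [[503, 18, 247], [509, 20, 243], [513, 24, 247]]
240 [[504, 18, 249], [509, 20, 247], [513, 24, 251]]
243 [[493, 40, 309], [509, 20, 251], [499, 44, 309]]
w2 
198 [[495, 18, 89], [502, 22, 88], [509, 26, 90]]
201 [[499, 9, 63], [506, 15, 66], [514, 19, 65]]
204 [[500, 7, 62], [508, 12, 65], [515, 17, 6
[... 813 characters left out ...]
 64], [504, 36, 77]]
207 [[486, 28, 63], [496, 31, 71], [504, 36, 84]]
210 [[487, 25, 62], [496, 31, 78], [504, 35, 89]]
213 [[487, 22, 62], [496, 31, 87], [504, 33, 89]]
216 [[488, 35, 108], [495, 34, 104], [503, 36, 108]]
219 [[488, 35, 113], [495, 34, 111], [502, 36, 115]]
222 [[488, 35, 120], [495, 34, 116], [502, 36, 119]]
225 [[488, 35, 126], [495, 34, 122], [502, 36, 126]]
228 [[489, 35, 131], [495, 34, 127], [502, 36, 132]]
231 [[489, 35, 136], [495, 34, 133], [502, 36, 135]]
234 [[489, 35, 141], [495, 34, 136], [502, 36, 140]]
237 [[489, 35, 145], [495, 34, 141], [501, 36, 145]]
240 [[489, 35, 150], [495, 34, 145], [501, 36, 148]]
243 [[490, 59, 206], [495, 35, 151], [496, 59, 206]]
```

```bash
python3 - <<'E'
import pickle
from h import *
s=pickle.load(open("side3.pkl","rb"))
for z in(65,73,84,90,95,105):
    p=proj(s,(496.5,25.2,z))[0]; print(z,p,"zoom",(p-[175,160])*600/90, "w2 zoom",(proj(s,(511.2,5.9,z))[0]-[150,140])*4)
print("lug", [((proj(s,(499.3,26.5,z))[0])-[175,160])*600/90 for z in(65,89)])
D=s["depth"];Rm,t=cam(s)
for v in range(185,215,2):
    u=217; d=D[v,u]; q=und(s,[(u,v)])[0]; print((u,v),((u-175)*6.67,(v-160)*6.67),np.round(Rm.T@(np.array([q[0],q[1],1])*d-t),1))
E
```

```text
65 [217.54376989 209.51935142] zoom [283.62513257 330.12900947] w2 zoom [298.84258871 298.35628434]
73 [217.40517641 206.36951892] zoom [282.7011761  309.13012615] w2 zoom [298.43706326 285.61959864]
84 [217.2124672  201.98127219] zoom [281.41644803 279.87514793] w2 zoom [297.87318027 267.86997749]
90 [217.10629411 199.55931386] zoom [280.70862738 263.72875905] w2 zoom [297.56250229 258.07099103]
95 [217.01723927 197.52550579] zoom [280.11492844 250.17003858] w2 zoom [297.30191135 249.84097766]
105 [216.83753884 193.4150286 ] zoom [278.91692563 222.76685736] w2 zoom [296.77606561 233.20349569]
lug [array([292.51699205, 327.48651811]), array([289.8723461 , 263.85216511])]
(217, 185) (280.14, 166.75) [497.7  20.4 127.9]
(217, 187) (280.14, 180.09) [497.5  21.1 122.8]
(217, 189) (280.14, 193.43) [497.4  16.1 121.1]
(217, 191) (280.14, 206.77) [497.2  17.5 115.5]
(217, 193) (280.14, 220.10999999999999) [497.   19.3 109.7]
(217, 195) (280.14, 233.45) [496.9  16.7 106.5]
(217, 197) (280.14, 246.79) [495.2  81.2  60.4]
(217, 199) (280.14, 260.13) [496.3  27.9  89.6]
(217, 201) (280.14, 273.46999999999997) [496.3  20.6  89.5]
(217, 203) (280.14, 286.81) [496.2  14.4  88.7]
(217, 205) (280.14, 300.15) [496.   18.3  81.1]
(217, 207) (280.14, 313.49) [495.8  17.2  76.9]
(217, 209) (280.14, 326.83) [495.6  17.8  71.5]
(217, 211) (280.14, 340.17) [495.4  18.7  65.8]
(217, 213) (280.14, 353.51) [495.3  15.6  62.9]
```

View pics/top3.png

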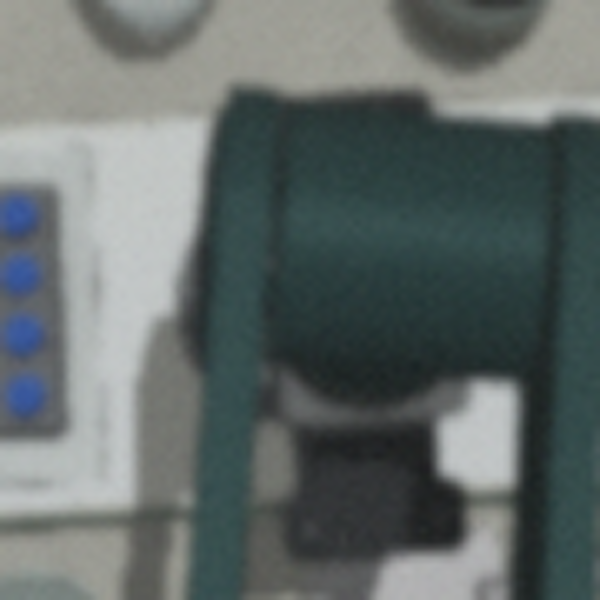

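The depth data agree in both views: the closed fingertips end near z≈102 while the TCP reads 84. So the fingers passed over the lug and the dial has not moved. The tips are about 30 mm higher than the text implies. I'll go back to the start of the arc, descend and check.

Request:
{"api": "step_arm", "payload": {"targets": [[0.05, -0.06, 0, 0, 0, 0.04], [0.1, -0.13, 0, 0, 0, 0.08], [0.15, -0.19, 0, 0, 0, 0.12], [0.191, -0.243, 0, 0, 0, 0.144], [0.191, -0.243, 0, 0, 0, 0.144]]}}

```text
t: 5.65
ee_pos: [511.9, 5.5, 84.0]
tool_rot: [0.493, 0.87, 0.0, 0.0]
force: [-0.2, 1.2, -0.7]
grip_width: 0.011
```

Request:
{"api": "step_arm", "payload": {"targets": [[0, 0, -0.1, 0, 0, 0], [0, 0, -0.2, 0, 0, 0], [0, 0, -0.2, 0, 0, 0]]}}

```text
t: 6.02
ee_pos: [510.6, 6.1, 66.7]
tool_rot: [0.493, 0.87, -0.0, -0.001]
force: [-0.2, 0.0, 0.2]
grip_width: 0.005
```

```bash
python3 wr.py w4; python3 lug.py w4 525 42|grep -v xx; cat > sd.py <<'E'
import sys,cv2,pickle
from workcell import *
s=snapshot("side"); pickle.dump(s,open(sys.argv[1]+".pkl","wb"))
cv2.imwrite(f"pics/{sys.argv[1]}.png",cv2.resize(s["image"][160:250,175:275,::-1],None,fx=6,fy=6,interpolation=cv2.INTER_CUBIC))
E
python3 sd.py s4
```

```text
6.025 [510.62429528   6.11278242  66.68991635] [-9.91623314e-02  5.83408984e-02  1.64384640e+00  9.43354685e-05
  1.44203131e+00 -6.39248859e-01] cam at [476.29772904  63.85134774 264.24568106]
axis [[295.26203657 191.84277247]]
lugtop [[256.56163228 199.62075258]]
start [[259.41965846 344.26945424]]
vial [[235.78025013 267.22347226]]
dark [240.9 244.8] [508.1  -8.9] [10.7  5.6] 31.1 polar 53.6 251.7
dark [295.6 244.9] [542.2  11.6] [51.3  5.8] 30.9 polar 34.9 299.4
dark [256.2 232.7] [512.7   4.5] [ 1.6 23.9] 31.7 polar 39.5 251.8
dark [253.  232.8] [510.8   3.4] [ 1.5 23.9] 29.9 polar 41.1 249.9
dark [347.2 215.4] [560.3  48.1] [8.2 2.2] 4.4 polar 35.8 9.7
dark [235.4 190.3] [484.8  23.6] [2.5 2. ] 29.9 polar 44.2 204.6
dark [259.7 194.6] [500.5  29.5] [23.5 15.8] 33.7 polar 27.5 207.0
dark [238.1 158.9] [475.8  42.8] [7.4 2. ] 2.2 polar 49.2 179.1
dark [324. 134.] [515.3  85.3] [1.9 2.6] 3.1 polar 44.4 102.6
dark [260.5 133.8] [479.8  64.3] [2. 8.] 64.6 polar 50.4 153.7
```

View pics/s4.png

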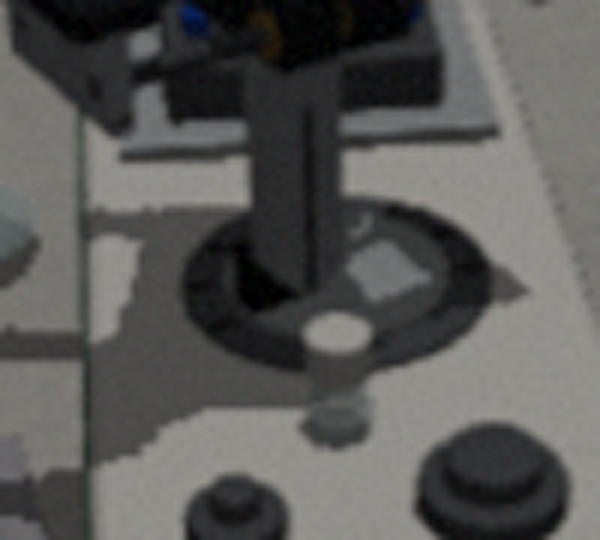

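View pics/z_w4.png

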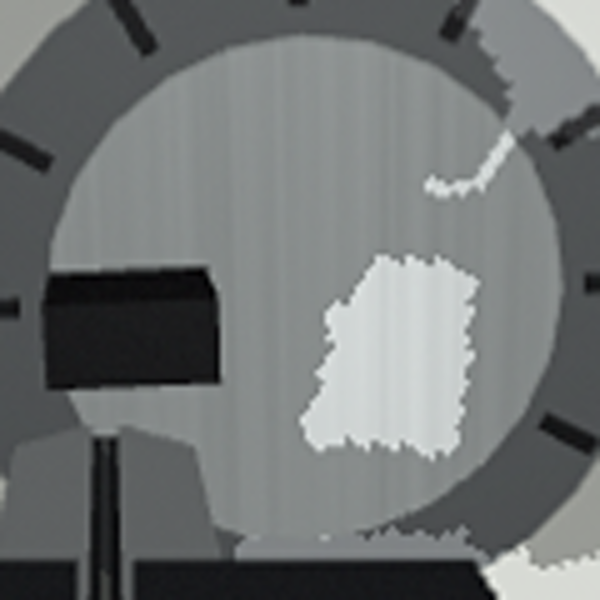

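Request:
{"api": "step_arm", "payload": {"targets": [[0, 0, -0.06, 0, 0, 0], [0, 0, -0.11, 0, 0, 0], [0, 0, -0.11, 0, 0, 0]]}}

```text
t: 6.5
ee_pos: [511.3, 5.9, 58.8]
tool_rot: [0.493, 0.87, -0.0, -0.0]
force: [-1.1, -0.5, -0.8]
grip_width: 0.006
```

Request:
{"api": "step_arm", "payload": {"targets": [[-0.026, 0.043, 0, 0, 0, 0], [-0.052, 0.086, 0, 0, 0, 0], [-0.064, 0.107, 0, 0, 0, 0], [-0.064, 0.107, 0, 0, 0, 0]]}}

```text
t: 7.0
ee_pos: [507.0, 13.4, 59.6]
tool_rot: [0.493, 0.87, -0.001, 0.001]
force: [1.6, -4.6, 0.1]
grip_width: 0.005
```

```bash
python3 wr.py w5; python3 lug.py w5 525 42|grep xx;  python3 sd.py s5
```

```text
7.0 [506.98969132  13.35238724  59.582716  ] [-0.08387161  0.05301045  1.66422857 -0.00225419  1.42288398 -0.62345888] cam at [471.90565717  71.62882503 256.850948  ]
axis [[295.46799053 204.44065673]]
lugtop [[255.75611094 214.2995536 ]]
start [[258.82147806 358.24777876]]
vial [[234.64028013 280.13591246]]
```

View pics/s5.png

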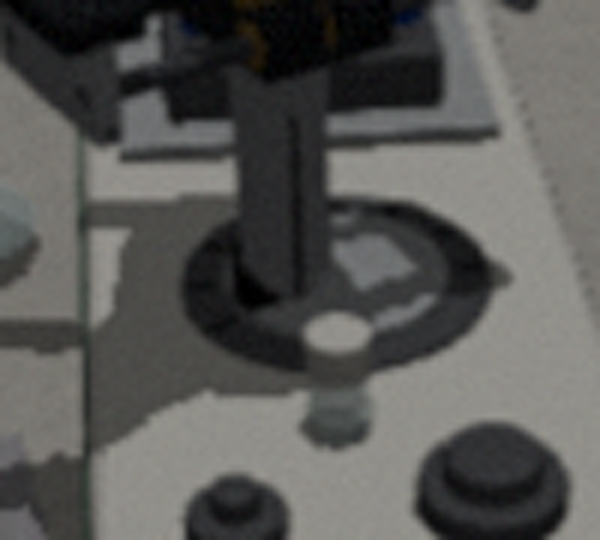

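View pics/z_w5.png

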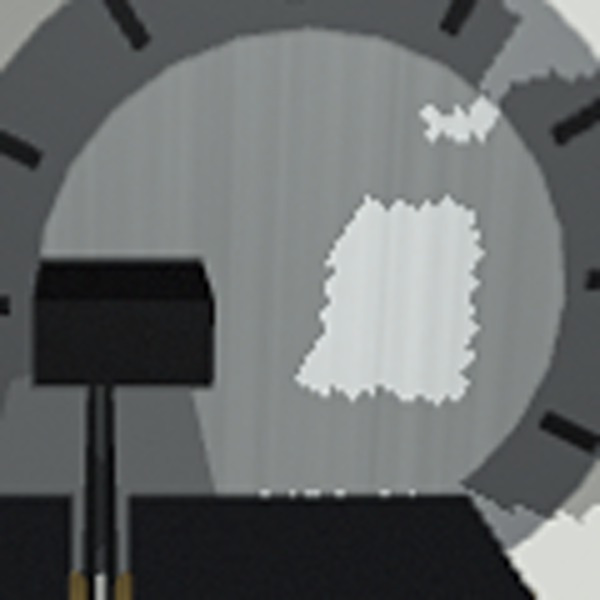

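Request:
{"api": "step_arm", "payload": {"targets": [[-0.04, 0.031, 0, 0, 0, -0.039], [-0.076, 0.066, 0, 0, 0, -0.078], [-0.108, 0.106, 0, 0, 0, -0.117], [-0.108, 0.106, 0, 0, 0, -0.117]]}}

```text
t: 7.6
ee_pos: [497.6, 23.7, 59.3]
tool_rot: [0.643, 0.766, 0.0, -0.001]
force: [-0.4, -0.6, 1.6]
grip_width: 0.004
```

```bash
python3 wr.py w6; python3 lug.py w6 525 42|grep xx
```

```text
7.6 [497.60318193  23.72230562  59.30685989] [-6.72958416e-02  3.46476517e-02  1.68391781e+00  1.45257817e-03
  1.42356677e+00 -2.41824424e-01] cam at [485.57651964  89.72208483 256.85519253]
axis [[296.55011659 206.6435722 ]]
lugtop [[259.91758761 231.79036789]]
start [[317.80128047 361.19930438]]
vial [[267.96141415 295.45616645]]
```

View pics/z_w6.png

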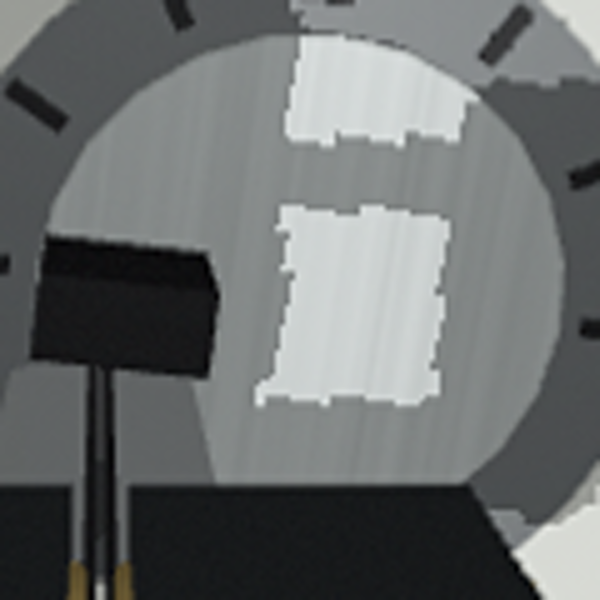

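Dial jumped one click: the lug now sits about 8° ahead of the finger and lines up with the second mark. Continue with 30° arcs.

```bash
python3 - <<'E'
import numpy as np
A=np.array([525,42.]);d=14
def p(phi):
    t=np.radians(211-phi); return A+30*np.array([np.cos(t),np.sin(t)])+d*np.array([-np.sin(t),np.cos(t)])
pb=21
for k in range(3):
    for q in (8,16,23,30): print(pb+q,np.round((p(pb+q)-p(pb))/80,3),round(-q/180,3))
    pb+=30
E
```

```text
29 [-0.03   0.049] -0.044
37 [-0.052  0.103] -0.089
44 [-0.066  0.151] -0.128
51 [-0.073  0.201] -0.167
59 [-0.001  0.058] -0.044
67 [0.006 0.115] -0.089
74 [0.019 0.164] -0.128
81 [0.037 0.211] -0.167
89 [0.028 0.051] -0.044
97 [0.063 0.097] -0.089
104 [0.098 0.133] -0.128
111 [0.138 0.164] -0.167
```

Request:
{"api": "step_arm", "payload": {"targets": [[-0.03, 0.049, 0, 0, 0, -0.044], [-0.052, 0.103, 0, 0, 0, -0.089], [-0.066, 0.151, 0, 0, 0, -0.128], [-0.073, 0.201, 0, 0, 0, -0.167], [-0.073, 0.201, 0, 0, 0, -0.167]]}}

```text
t: 8.28
ee_pos: [491.9, 39.6, 59.2]
tool_rot: [0.819, 0.574, 0.0, -0.001]
force: [0.5, 0.3, 0.1]
grip_width: 0.003
```

```bash
python3 wr.py w7; python3 lug.py w7 525 42|grep xx
```

```text
8.275 [491.88535875  39.59536345  59.23608813] [-3.53781054e-02  2.43549691e-02  1.69464199e+00  1.01125615e-03
  1.42316349e+00  3.13315356e-01] cam at [514.23999118 102.67773565 256.73463746]
axis [[297.99492923 204.95334342]]
lugtop [[274.60269768 247.22597487]]
start [[398.25075948 330.4938077 ]]
vial [[319.4347741  293.41190136]]
```

View pics/z_w7.png

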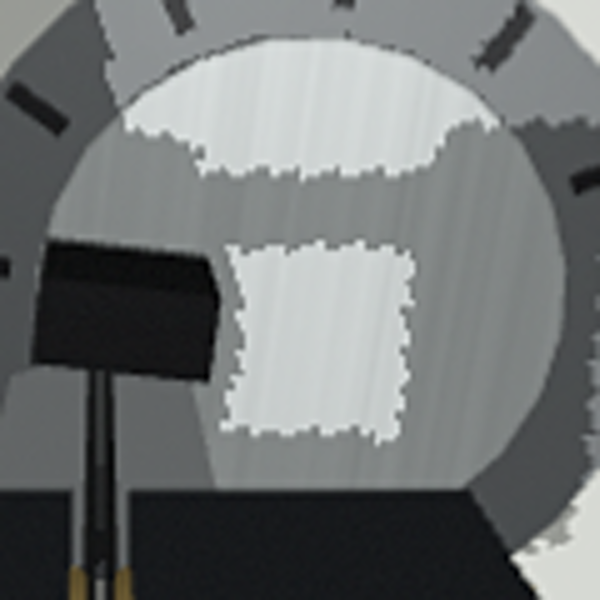

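Same relative picture, 30° further: two clicks. Third arc.

Request:
{"api": "step_arm", "payload": {"targets": [[-0.001, 0.058, 0, 0, 0, -0.044], [0.006, 0.115, 0, 0, 0, -0.089], [0.019, 0.164, 0, 0, 0, -0.128], [0.037, 0.211, 0, 0, 0, -0.167], [0.037, 0.211, 0, 0, 0, -0.167]]}}

```text
t: 8.95
ee_pos: [495.0, 56.1, 59.2]
tool_rot: [0.94, 0.342, -0.0, -0.0]
force: [0.4, 0.5, 0.4]
grip_width: 0.01
```

```bash
python3 wr.py w8; python3 lug.py w8 525 42|grep xx
```

```text
8.95 [495.02387213  56.12539831  59.24310561] [-1.28546100e-03  3.46701645e-02  1.68402673e+00  4.43186296e-04
  1.42321196e+00  8.71719345e-01] cam at [545.64687186  99.49502995 256.69267342]
axis [[298.12848771 202.84135735]]
lugtop [[295.11666406 253.50705416]]
start [[460.0523766  265.56471196]]
vial [[365.26825593 268.19066629]]
```

View pics/z_w8.png

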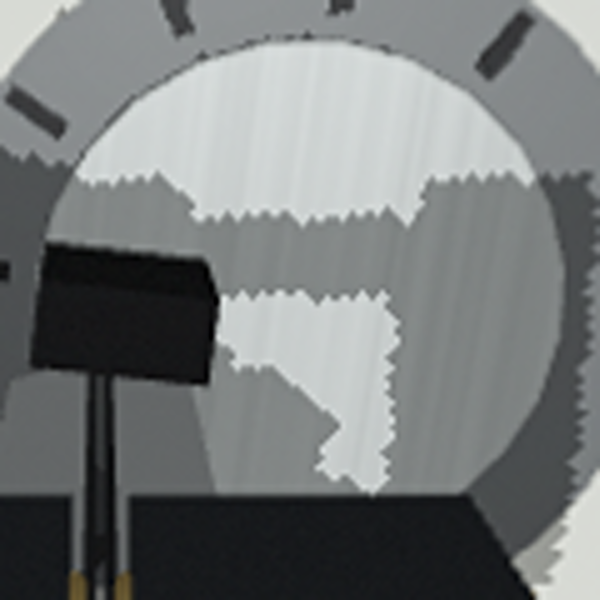

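Three clicks. Fourth arc.

Request:
{"api": "step_arm", "payload": {"targets": [[0.028, 0.051, 0, 0, 0, -0.044], [0.063, 0.097, 0, 0, 0, -0.089], [0.098, 0.133, 0, 0, 0, -0.128], [0.138, 0.164, 0, 0, 0, -0.167], [0.138, 0.164, 0, 0, 0, -0.167]]}}

```text
t: 9.62
ee_pos: [506.1, 69.0, 59.3]
tool_rot: [0.996, 0.086, -0.0, -0.0]
force: [-0.2, -0.2, 0.6]
grip_width: 0.003
```

```bash
python3 wr.py w9; python3 lug.py w9 525 42|grep xx
```

```text
9.625 [506.14987985  68.99347638  59.29097325] [2.43958962e-02 6.23874511e-02 1.65495086e+00 7.17785038e-05
 1.42439160e+00 1.42206611e+00] cam at [571.32709046  81.07540867 256.72951083]
axis [[297.26264324 201.1457589 ]]
lugtop [[316.73143809 249.51867211]]
start [[486.18693535 174.85609726]]
vial [[395.16747495 224.1027226 ]]
```

View pics/z_w9.png

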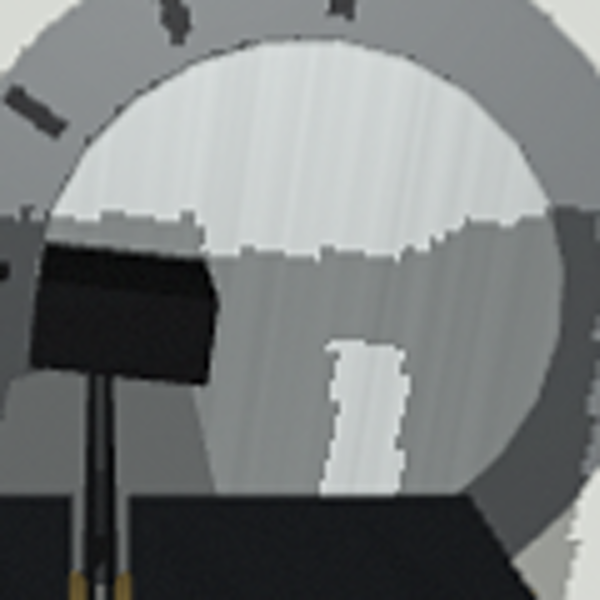

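Four clicks: the lug is at its mark with exactly three marks left ahead. I'll back off, rise and check.

Request:
{"api": "step_arm", "payload": {"targets": [[-0.06, -0.01, 0, 0, 0, 0], [-0.1, -0.017, 0.1, 0, 0, 0], [-0.1, -0.017, 0.4, 0, 0, 0], [-0.1, -0.017, 0.8, 0, 0, 0], [-0.1, -0.017, 1, 0, 0, 0]]}}

```text
t: 10.3
ee_pos: [499.0, 67.6, 142.0]
tool_rot: [0.996, 0.085, 0.002, 0.0]
force: [0.0, 0.2, -0.1]
grip_width: 0.006
```

Request:
{"api": "step_arm", "payload": {"targets": [[0.25, -0.33, 0, 0, 0, 0], [0.5, -0.66, 0, 0, 0, 0], [0.5, -0.9, 0, 0, 0, 0], [0.5, -0.9, 0, 0, 0, 0]]}}

```text
t: 10.8
ee_pos: [537.3, -5.2, 138.9]
tool_rot: [0.996, 0.084, -0.001, -0.0]
force: [-0.1, 0.9, 0.6]
grip_width: 0.002
```

```bash
python3 wr.py w10; python3 sd.py s10
```

```text
10.8 [537.30842522  -5.2413706  138.8883986 ] [-1.15359230e-01  7.47302827e-02  1.47993278e+00  1.07292086e-04
  1.58839821e+00  1.28795746e+00] cam at [602.80740273   6.42917911 336.24307058]
axis [[210.6180692  198.11518357]]
lugtop [[218.7642843  231.32844168]]
start [[340.47723464 178.73700934]]
vial [[284.81358536 214.50838408]]
```

View pics/w10.png

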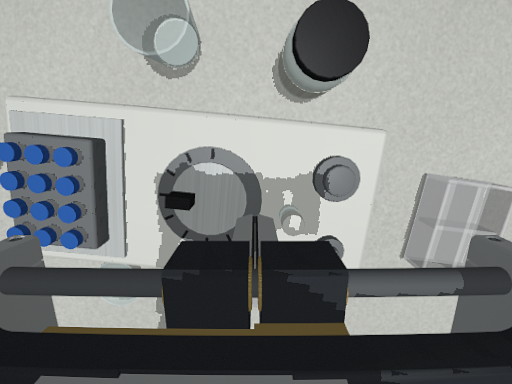

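View pics/s10.png

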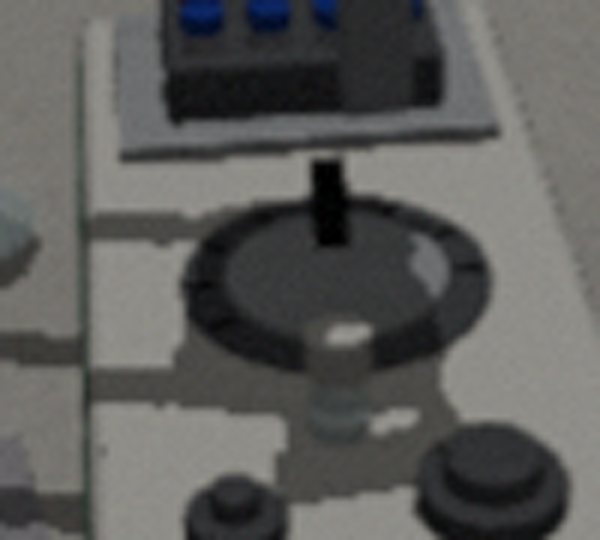

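The wrist view shows the lug pointing left at (180,201), the vial at (291,218) undisturbed, and the start cap at (341,180). I'll measure the lug angle and the cap.

```bash
python3 lug.py w10 524.7 42.3; python3 - <<'E'
import pickle
from h import *
s=pickle.load(open("w10.pkl","rb"));D=s["depth"];Rm,t=cam(s)
v,u=np.mgrid[155:205,312:366]; px=np.c_[u.ravel(),v.ravel()];q=und(s,px);P=(np.c_[q,np.ones(len(q))]*D[v,u].ravel()[:,None]-t)@Rm
print(np.histogram(P[:,2],bins=np.arange(56,86,2)))
top=P[:,2]>72; X=P[top]; print(X[:,2].mean(),cv2.minEnclosingCircle(X[:,:2].astype(np.float32)),X.mean(0))
im=s["image"]; cv2.imwrite("pics/zb.png",cv2.resize(im[150:210,306:376,::-1],None,fx=8,fy=8,interpolation=cv2.INTER_CUBIC))
m=(im[150:210,306:376].max(2)<120).astype(np.uint8); c=max(cv2.findContours(m,0,1)[0],key=cv2.contourArea)
print(cv2.fitEllipse(onplane(s,c.reshape(-1,2)+[306,150],68)[:,:2].astype(np.float32)))
E
```

```text
dark [264.2 249.8] [488.4 -22.6] [19.1  6.8] 10.3 polar 74.4 240.8
dark [212.4 249.2] [482.4  33.2] [26.1 80.4] 9.8 polar 43.3 192.2
dark [184.5 233.8] [492.1  58.7] [2.1 8.8] 63.9 polar 36.5 153.3
dark [252.8 237.4] [499.4  -9.3] [45.2  2.1] 8.1 polar 57.5 243.9
dark [256.4 237.4] [500.1 -12.8] [45.4  1.9] 10.9 polar 60.3 245.9
dark [168.8 216.7] [507.4  75.9] [2.3 8.7] 32.6 polar 37.8 117.3
dark [177.  199.4] [525.5  69.9] [17.1 33.8] 4.7 polar 27.6 88.4
(array([  3, 504, 426,  15,  22,  21,  34, 470, 367,  16,  21,  41, 421,
       329]), array([56, 58, 60, 62, 64, 66, 68, 70, 72, 74, 76, 78, 80, 82, 84]))
80.6538809452979 ((579.905029296875, -48.78791809082031), 59.77839660644531) [570.35795709 -81.95467455  80.65388095]
((568.5848999023438, -82.0197982788086), (40.023704528808594, 42.9765625), 152.87423706054688)
```

View pics/zb.png

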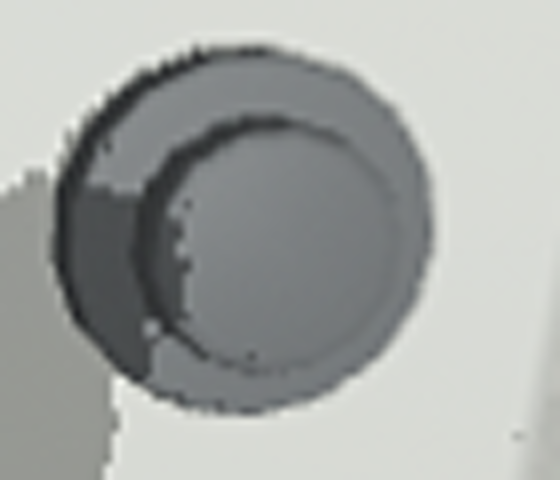

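```bash
python3 - <<'E'
import pickle
from h import *
s=pickle.load(open("w10.pkl","rb"))
print(onplane(s,[(340.6,180.7),(323.4,181),(356.5,181),(340.6,164.5),(340.6,196.7)],81.7))
E
```

```text
[[ 569.64532289  -84.51067457   81.7       ]
 [ 566.50827103  -67.89717054   81.7       ]
 [ 571.99933593 -100.06717066   81.7       ]
 [ 585.12303499  -80.68985572   81.7       ]
 [ 553.92361311  -88.41298352   81.7       ]]
```

Request:
{"api": "step_arm", "payload": {"targets": [[0.15, -0.4, 0, 0, 0, 0], [0.3, -0.75, 0, 0, 0, 0], [0.4, -1, 0, 0, 0, 0], [0.4, -1, 0, 0, 0, 0]]}}

```text
t: 11.4
ee_pos: [570.1, -84.7, 139.1]
tool_rot: [0.996, 0.084, -0.0, -0.0]
force: [-0.6, 0.1, -0.1]
grip_width: 0.002
```

Request:
{"api": "step_arm", "payload": {"targets": [[0, 0, -0.2, 0, 0, 0], [0, 0, -0.45, 0, 0, 0], [0, 0, -0.65, 0, 0, 0], [0, 0, -0.75, 0, 0, 0], [0, 0, -0.75, 0, 0, 0]]}}

```text
t: 12.02
ee_pos: [569.5, -83.9, 78.4]
tool_rot: [0.996, 0.085, -0.001, -0.0]
force: [-0.2, -0.8, 0.9]
grip_width: 0.008
```

```bash
python3 wr.py w11; python3 - <<'E'
from workcell import *
import cv2
s=snapshot("side"); cv2.imwrite("pics/s11.png",cv2.resize(s["image"][170:270,190:290,::-1],None,fx=6,fy=6,interpolation=cv2.INTER_CUBIC))
E
```

```text
12.025 [569.5491915  -83.90048425  78.43520596] [-2.44718426e-01  1.90599930e-01  1.47221341e+00 -2.32657772e-05
  1.48037131e+00  1.15624844e+00] cam at [635.042302   -72.09272993 275.78407099]
axis [[104.15015438 236.18408617]]
lugtop [[105.97234325 280.5158026 ]]
start [[258.61068515 215.35034762]]
vial [[198.34064032 255.3311382 ]]
```

View pics/w11.png

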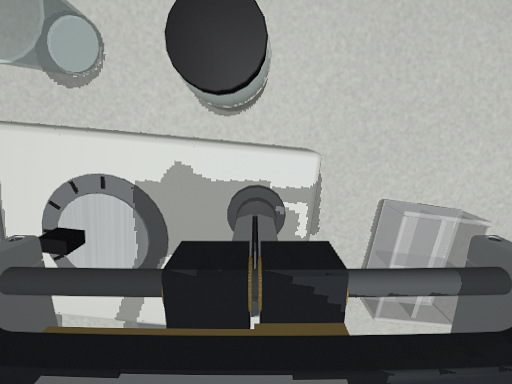

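View pics/s11.png

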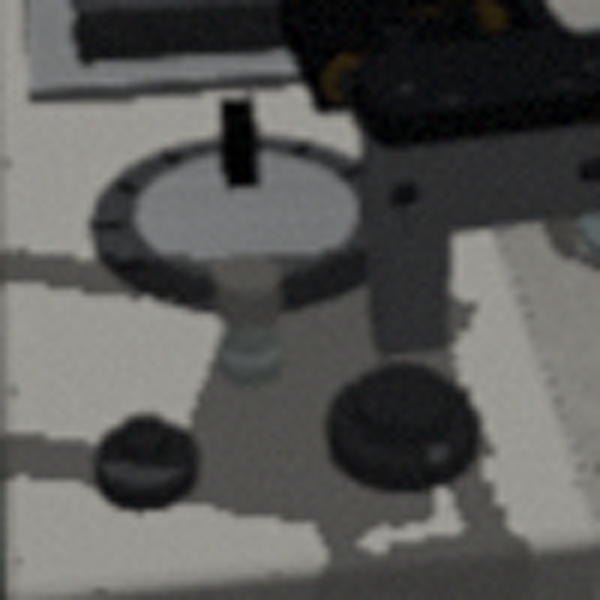

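Request:
{"api": "step_arm", "payload": {"targets": [[0, 0, -0.05, 0, 0, 0], [0, 0, -0.1, 0, 0, 0], [0, 0, -0.1, 0, 0, 0]]}}

```text
t: 12.5
ee_pos: [569.8, -84.4, 70.9]
tool_rot: [0.996, 0.085, -0.0, -0.0]
force: [0.1, 0.6, -0.3]
grip_width: 0.005
```

Request:
{"api": "step_arm", "payload": {"targets": [[0, 0, -0.025, 0, 0, 0], [0, 0, -0.05, 0, 0, 0], [0, 0, -0.05, 0, 0, 0]]}}

```text
t: 12.88
ee_pos: [570.0, -84.3, 67.1]
tool_rot: [0.996, 0.085, -0.0, -0.0]
force: [0.7, -0.2, -0.5]
grip_width: 0.008
```

Request:
{"api": "step_arm", "payload": {"targets": [[0, 0, -0.02, 0, 0, 0], [0, 0, -0.02, 0, 0, 0]]}}

```text
t: 13.12
ee_pos: [570.0, -84.4, 65.5]
tool_rot: [0.996, 0.085, -0.0, 0.0]
force: [0.0, -0.8, 0.3]
grip_width: 0.007
```

Request:
{"api": "step_arm", "payload": {"targets": [[0, 0, -0.025, 0, 0, 0], [0, 0, -0.025, 0, 0, 0]]}}

```text
t: 13.38
ee_pos: [570.3, -84.4, 63.9]
tool_rot: [0.996, 0.085, 0.0, 0.0]
force: [-0.1, -0.5, 2.2]
grip_width: 0.004
```

Request:
{"api": "step_arm", "payload": {"targets": [[0, 0, -0.025, 0, 0, 0], [0, 0, -0.025, 0, 0, 0]]}}

```text
t: 13.62
ee_pos: [570.4, -84.4, 62.0]
tool_rot: [0.996, 0.085, 0.0, 0.0]
force: [-1.0, -0.1, 2.4]
grip_width: 0.004
```

Request:
{"api": "step_arm", "payload": {"targets": [[0, 0, -0.025, 0, 0, 0], [0, 0, -0.025, 0, 0, 0]]}}

```text
t: 13.88
ee_pos: [570.3, -84.4, 60.0]
tool_rot: [0.996, 0.085, 0.0, 0.0]
force: [-1.0, 0.1, 3.1]
grip_width: 0.001
```

Request:
{"api": "step_arm", "payload": {"targets": [[0, 0, -0.025, 0, 0, 0], [0, 0, -0.025, 0, 0, 0]]}}

```text
t: 14.12
ee_pos: [570.3, -84.5, 58.2]
tool_rot: [0.996, 0.085, 0.0, 0.0]
force: [-0.2, 0.1, 4.3]
grip_width: 0.003
```

Request:
{"api": "step_arm", "payload": {"targets": [[0, 0, -0.012, 0, 0, 0], [0, 0, -0.012, 0, 0, 0]]}}

```text
t: 14.38
ee_pos: [570.4, -84.4, 58.0]
tool_rot: [0.996, 0.085, 0.001, 0.0]
force: [-2.0, 0.4, 7.8]
grip_width: 0.004
```

Request:
{"api": "step_arm", "payload": {"targets": [[0, 0, -0.012, 0, 0, 0], [0, 0, -0.012, 0, 0, 0]]}}

```text
t: 14.62
ee_pos: [570.4, -84.4, 57.9]
tool_rot: [0.996, 0.085, 0.001, 0.0]
force: [-3.3, 0.2, 10.8]
grip_width: 0.006
```

The button is on its bottom stop: the position has stalled while the force rises past the spring's 5 N. Release and rise.

Request:
{"api": "step_arm", "payload": {"targets": [[0, 0, 0.1, 0, 0, 0], [0, 0, 0.3, 0, 0, 0], [0, 0, 0.6, 0, 0, 0], [0, 0, 1, 0, 0, 0]]}}

```text
t: 15.12
ee_pos: [569.1, -84.1, 135.3]
tool_rot: [0.996, 0.085, -0.002, -0.001]
force: [-0.5, -0.7, -0.1]
grip_width: 0.009
```

Request:
{"api": "step_arm", "payload": {"targets": [[-0.3, -0.3, 0.4, 0, 0, 0], [-0.6, -0.6, 0.7, 0, 0, 0], [-0.9, -0.9, 0.8, 0, 0, 0], [-0.9, -0.9, 0.8, 0, 0, 0]]}}

```text
t: 15.62
ee_pos: [497.5, -157.7, 201.1]
tool_rot: [0.997, 0.083, 0.001, 0.001]
force: [-0.3, 0.8, 0.2]
grip_width: 0.002
```

Request:
{"api": "step_arm", "payload": {"targets": [[-0.3, -0.3, 0, 0, 0, 0], [-0.6, -0.6, 0, 0, 0, 0], [-0.9, -0.9, 0, 0, 0, 0], [-0.9, -0.9, 0, 0, 0, 0]]}}

```text
t: 16.12
ee_pos: [425.5, -228.6, 199.0]
tool_rot: [0.997, 0.083, -0.0, -0.001]
force: [0.1, 0.1, 0.6]
grip_width: 0.004
```

```bash
python3 wr.py w12; python3 - <<'E'
from workcell import *
import cv2,pickle
from h import *
s=snapshot("side"); cv2.imwrite("pics/s12.png",s["image"][:,:,::-1]); pickle.dump(s,open("s12.pkl","wb"))
s=snapshot("top"); cv2.imwrite("pics/t12.png",cv2.resize(s["image"][130:280,150:400,::-1],None,fx=3,fy=3,interpolation=cv2.INTER_CUBIC))
s=pickle.load(open("w12.pkl","rb"));D=s["depth"];Rm,t=cam(s)
v,u=np.mgrid[0:384,0:512]; px=np.c_[u.ravel(),v.ravel()];q=und(s,px);P=(np.c_[q,np.ones(len(q))]*D.ravel()[:,None]-t)@Rm
m=np.hypot(P[:,0]-570,P[:,1]+85)<10; print("start top z",m.sum(),np.median(P[m,2]) if m.any() else None)
E
```

```text
16.125 [ 425.52809692 -228.64114993  199.02703631] [-6.10738318e-01 -6.36039259e-02  1.50001922e+00  3.28749780e-04
  1.70659805e+00  7.92995442e-01] cam at [ 490.93860922 -217.15433364  396.4215133 ]
axis [[45.09017467 64.66481078]]
lugtop [[42.0955051  86.14626278]]
start [[150.65908873  38.33261533]]
vial [[114.47538695  81.68106231]]
start top z 281 81.9873383825692
```

View pics/s12.png

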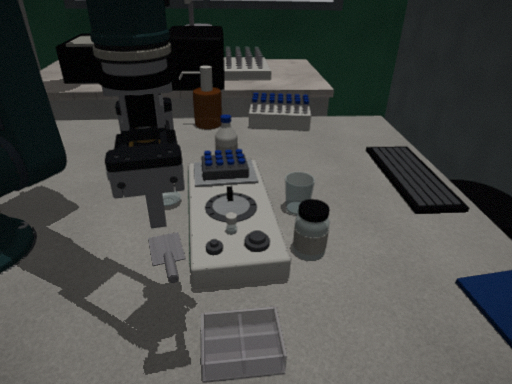

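View pics/t12.png

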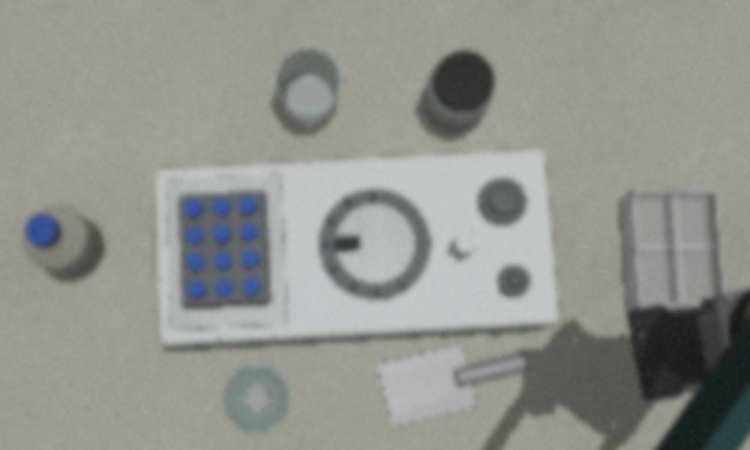

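View pics/w12.png

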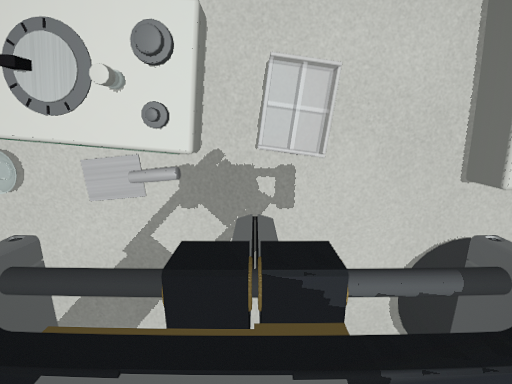

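The pictures show the lug pointing left at its fifth mark, about 90° in the world frame. The start cap is back up (z 82), and the vial and everything else are where they were. The arm is clear, so I'll hand in.

```bash
python3 -c "
from workcell import *
print(job_done(), read_state()['t'])"
```

```text
the job is handed in; nothing more can be done
the job is handed in; nothing more can be done
```

I raised the shaker's speed four clicks, then pressed start fully and let it spring back. I handed the job in at about 16 s of the 59 s allowed; no verdict was reported.

- **Dial:** I pushed the lug round with the closed fingertips on its +y face and checked a picture after each click. It rests at the fourth click, measured at about 88–91° in the world frame (expected 91°), with three bezel marks still ahead of it.
- **Start button:** I pressed until the travel stalled after about 6 mm, at 10.8 N. Afterwards its top read 82 mm, the same height as before the press.
- **Everything else:** I never went near the stop button. In the final pictures the vial, jar, beaker, wash bottle, spatula, dish and box look unmoved, and the robot touches nothing.

**Checks that disagreed:**
- **Fingertip height:** the fingertips ended about 16–19 mm above the reported TCP, not 11 mm ahead of it. My first push therefore passed over the lug without touching it. I corrected the height from the camera depth before pushing again.
- **Dial axis position:** the top and wrist cameras disagreed by about 2–3 mm. I used a position between the two.

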